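# Point out the faults on a rejected board and count it

### The job

The circuit board in the holder is a reject: point out its two faults for the bench camera. With the fingertips held straight down a centimetre or two above it, point first at the undersized capacitor in the row of four and hold still there for two seconds, then point in the same way at the fuse holder that has no fuse. Then press the tally counter's plunger right down and let it come back up; touch nothing on the board, do not bring the fingertips down over any other capacitor or fuse holder on it, pick nothing up and leave the counter and everything else standing where it is.

Things in the scene. Friction and masses are not known exactly. Their poses are not given: they have to be found in the camera images.
- board: Green circuit board, 200 (its x) by 240 mm (its y), clamped level and immovable in a low aluminium edge-rail holder (212 by 258 mm). Origin: centre of its footprint on the bench; the board's upper face is 32 mm above. +x: the edge with the finned heat sink (28 mm tall); -x: the edge with the green terminal strip (12 mm tall). Also a transformer (34 mm tall) and two relays (16 mm tall).
- cap_1: One of the three right-size capacitors in the board's row of four: upright black cylinder with bare metal top, 30 mm diameter, 45 mm tall; origin at the centre of its foot on the board. The four stand 45 mm apart in a row along the board's y, 35 mm to the +x side of the board's centre; which place each one has varies.
- cap_2: One of the three right-size capacitors in the board's row of four: upright black cylinder with bare metal top, 30 mm diameter, 45 mm tall; origin at the centre of its foot on the board. The four stand 45 mm apart in a row along the board's y, 35 mm to the +x side of the board's centre; which place each one has varies.
- cap_3: One of the three right-size capacitors in the board's row of four: upright black cylinder with bare metal top, 30 mm diameter, 45 mm tall; origin at the centre of its foot on the board. The four stand 45 mm apart in a row along the board's y, 35 mm to the +x side of the board's centre; which place each one has varies.
- cap_odd: The undersized capacitor: the only smaller one in the row of four, 20 mm diameter, 35 mm tall, same black sleeve and metal top; fixed; origin at the centre of its foot on the board. It may stand in any of the four places.
- cap_odd_top (a point): Centre of the top face of the undersized capacitor: the point to be pointed at, from straight above.
- fuse_1: One of the two filled fuse holders: black base 42 (its x) by 13 by 5 mm, two steel clips with tops 14 mm above the board, holding a white ceramic fuse 32 mm long, 6.3 mm thick. Origin: centre of its foot on the board. The three holders lie side by side, 45 mm apart along the board's y, 42 mm to the -x side of its centre, behind the terminal strip; which is where varies.
- fuse_2: One of the two filled fuse holders: black base 42 (its x) by 13 by 5 mm, two steel clips with tops 14 mm above the board, holding a white ceramic fuse 32 mm long, 6.3 mm thick. Origin: centre of its foot on the board. The three holders lie side by side, 45 mm apart along the board's y, 42 mm to the -x side of its centre, behind the terminal strip; which is where varies.
- fuse_empty: The empty fuse holder: same base and two clips as the others but no fuse, so the black base shows between the clips; fixed; origin at the centre of its foot on the board. It may be in any of the three places.
- fuse_empty_top (a point): Point over the middle of the empty fuse holder, level with its clip tops (14 mm above the board): the point to be pointed at, from straight above.
- tally: Desk tally counter (counts rejects), standing loose on rubber feet left or right of the board: base 66 by 60 mm, steel body 50 by 48 mm and 41 mm tall with a row of four white drums in its front (-x) face and a reset knob on its side, a round plunger on top; about 0.5 kg. Origin: centre of its underside.
- tally_key_top (a point): Centre of the top face of the counter's plunger, 22 mm diameter, 58 mm above the bench when up (at x = +4 mm in the counter's frame). It is pressed straight down.
- tally_key (a joint): Travel of the plunger in m: 0 up, 0.007 right down against its stop. A spring of 1 N at the top to about 4 N at the bottom pushes it back up.
- dispenser: White round alcohol dispenser bottle with a steel dish on top, 68 mm diameter, 102 mm tall, loose; left or right of the board, the counter being on the other side. Bystander: leave alone. Origin: centre of its underside.
- solder_reel: Reel of solder on a steel stand, base 80 by 75 mm, 72 mm tall, loose, far right. Bystander: leave alone. Origin: centre of its underside.
- swab_cup: White cup of cotton swabs, 72 mm diameter, about 105 mm tall with the swabs, loose, far left. Bystander: leave alone. Origin: centre of its underside.
- cutters: Side cutters with red handles lying on the bench, about 135 mm long and 12 mm high, loose, in front of the board to the right. Bystander: leave alone. Origin: centre of its underside.
- tweezers: Steel tweezers lying on the bench, 130 mm long, 9 mm high, loose, in front of the board to the left. Bystander: leave alone. Origin: centre of its underside.
- cap_spare: Spare right-size capacitor standing on the bench beyond the board's left side, 30 mm diameter, 45 mm tall, loose; not one of the four on the board. Bystander: leave alone. Origin: centre of its underside.
- fuse_spare: Spare ceramic fuse, 32 mm long, 6.3 mm thick, lying loose in a small black dish (70 by 55 mm, 16 mm tall) beyond the board's right side. Bystander: leave alone. Origin: centre of its underside.
Not all that is in view belongs to the job. What is shaped like the tally but yellow is not meant.

How it is judged:
By the outcome, as a careful person would: the job done as asked, in the order asked, and still so for the second after the job is handed in, with the robot touching nothing.
It also fails if it takes over 56 s, if anything falls off the work surface, if the arm or the gripper's body presses on something with over 40 N, if the wrist force passes 120 N, or if a joint passes its speed limit or range.

### The arm

A 6-joint arm with a two-finger parallel gripper is mounted at the origin on the work surface. World frame = base frame: x ahead of the robot, y to its left, z up, the work surface at z = 0. Lengths are in m, angles in rad, forces in N, time in s.
With the tool pointing down it reaches from about 0.375 to 0.9 m from the base axis. Payload 3.1 kg.
Tool frame: the origin (TCP) lies between the finger pads, 19 mm behind the fingertips; this is the grasp point; z points along the fingers, y is the line along which they close (so a half turn about z gives the same grasp; the last joint's range is limited). The gripper opens to 87 mm and grips with 3 to 60 N. Pads are 19 mm wide; open, the fingers measure 117 mm over their backs; the gripper's body (75 mm by 190 mm) begins 51 mm behind the grasp point.
Start: joints at [1.167, 0.527, 1.433, -0, 1.181, -0.178], TCP at [0.139, 0.609, 0.241] pointing down, gripper open.
Joint ranges: [-3.08, 3.08], [-0.75, 2.2], [0.22, 2.44], [-1.43, 4.57], [0, 2.65], [-2.85, 2.85]. Speed limits (rad/s): [2.79, 2.79, 3.14, 3.14, 3.14, 3.14].

### API

Orientations are given as a unit quaternion [x, y, z, w].
In Python, from rig import sensors, eyes, ticket gives the robot as it stands.
- The arm moves only by the tool drive_tool, never from a script. Its argument "deltas" is a list that holds one entry, the list of rows, each a list of 6 numbers: the shift along the tool's x, y, z in mm, then the turn, a rotation vector about the tool's x, y, z in rad. A call has 1 to 8 rows; each row shifts and turns the commanded pose from where the row before left it, along the tool's axes as they then stand; what a row does not reach is not made up. A row lasts 1/12 s, in which the tool goes at most 41.7 mm and 7.16 degrees, less where a joint would pass 70% of its speed; a pose out of reach is approached as far as the arm can. A call is refused whole if a number of a shift passes 41.7 or a number of a turn 0.125, either way. A call with a gripper value outside its range is refused whole. "gripper" is the opening in per cent of the stroke, from 0 (shut) to 100 (fully open), set as the call begins (left out, the last holds). The fingers move at their own pace and stop on an object; "squeeze" is the grip in N (left out, the last holds). Time passes only in rows, so rows that do not move let the fingers close. It gives the time, the measured TCP pose, the force, the opening and the grip force at its end, in the units of the state.
- sensors.get_obs(): the state, without advancing time (a new reading comes with each control period).
- eyes.camera(name): name is "side" or "top"; returns a dict with "img" (420x560x3 uint8, red, green, blue), "fov_y" (degrees; the focal length in pixels is half the picture's height over the tangent of half this angle, whatever the lens; pixels are square), "cx", "cy" (the principal point, pixels), "xyz" and "attitude" of the camera in the world. Camera axes: x right, y up, looking along -z (the intrinsics and any distortion apply to the point x, -y, -z); pixel columns grow to the right and rows downward; lengths in m; the calibration is good to about 2 mm. A picture is of the moment at which its call begins. There is no depth.
- ticket.hand_in(): hands the job in; it is judged then, once.
The state is a dict: "time": time; "q": joint angles; "joint_velocities": joint speeds; "joint_torque": joint torques, N m; "position": TCP position; "tool_rot": TCP orientation; "ft_force": force on the tool from outside, world axes, zero at the start; "moment": the same for the moment, N m; "grip_width": finger opening in m; "grip_force": force on a finger pad.
Only numpy, scipy, OpenCV 4.12 (cv2) and the standard library are available. Lean on these libraries where they do the work, as an engineer would, in place of code of your own. Each camera call takes 0.05 s, during which the arm holds its last target. There are 200 camera calls.

## Working session

There is one attempt and no reset: what is moved stays moved. The work goes in short steps, Python scripts to look and compute and a tool call to move; the robot and the scene stay as the last step left them, time stands still between calls to the robot, and variables do not carry over. Pictures are saved under pics/ and viewed, at most 10 in all, crops included, and the job is handed in when it is done.

Besides the shell and the picture viewer there is one more tool, called as name(argument=value, ...), one argument or row to a line, values as JSON. drive_tool: Moves the arm, as the interface text tells. Its arguments: {"type":"object","properties":{"deltas":{"type":"array"},"gripper":{"type":"number"},"squeeze":{"type":"number"}},"required":["deltas"]}

```bash
mkdir -p pics; ls; python3 - <<'E'
from rig import sensors, eyes
import cv2,pickle
o=sensors.get_obs();print({k:o[k] for k in("time","position","tool_rot","grip_width","ft_force")})
for n in("top","side"):
    c=eyes.camera(n);pickle.dump(c,open(f"{n}0.pkl","wb"))
    print({k:v for k,v in c.items() if k!="img"})
    cv2.imwrite(f"pics/{n}0.png",cv2.resize(c["img"][:,:,::-1],(800,600),interpolation=cv2.INTER_CUBIC))
E
```

```text
pics
{'time': 0.0, 'position': array([0.13901195, 0.60864468, 0.24026137]), 'tool_rot': array([ 1.12161420e-01,  9.93689415e-01, -1.03279836e-03, -3.10098803e-04]), 'grip_width': 0.08693353994983215, 'ft_force': array([ 0.16689801, -0.05568222,  0.32397474])}
{'fov_y': 48.64845673434448, 'cx': 287.99988498392594, 'cy': 212.85401870894458, 'xyz': array([0.45026266, 0.00957877, 1.28198202]), 'attitude': array([-0.00860727,  0.02382301,  0.71479654, -0.69887358])}
{'fov_y': 43.32020828601323, 'cx': 270.974592514314, 'cy': 208.43511924604547, 'xyz': array([0.28069007, 0.92946275, 1.08024362]), 'attitude': array([-0.04576079,  0.36417104,  0.92252804, -0.11927877])}
```

View pics/top0.png

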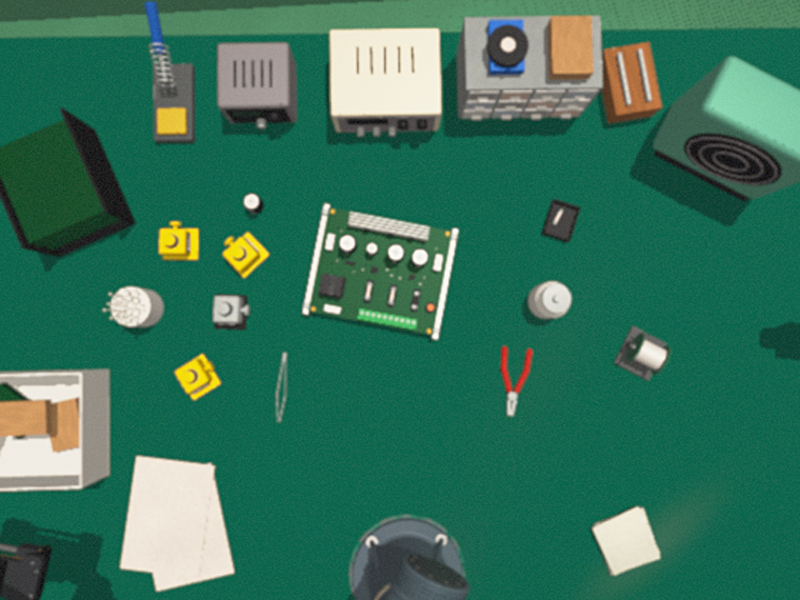

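View pics/side0.png

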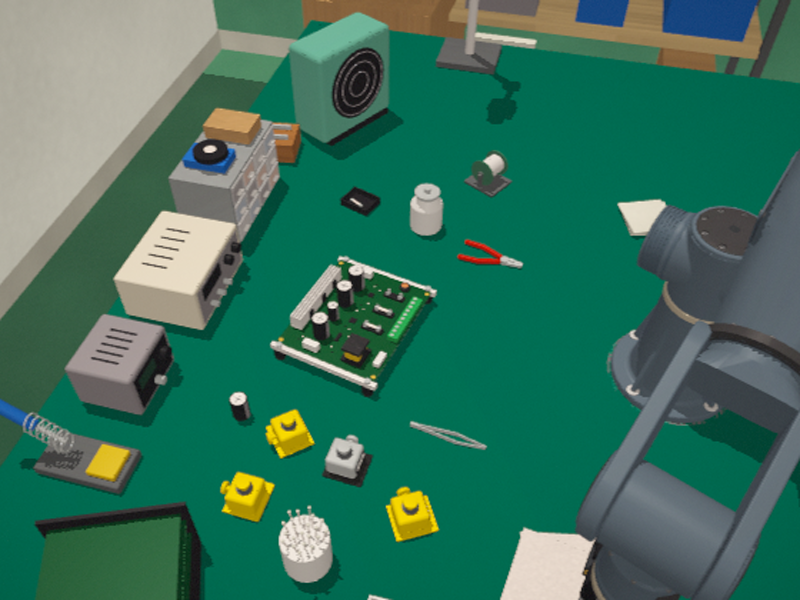

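The top view shows the four capacitors at about (347,243), (371,248), (396,253) and (419,258), the second one small. The fuse holders are at (368,291), (391,296) and (415,300), the third apparently empty. The grey tally is at (229,310) in top and (346,455) in side. I'll zoom in to confirm.

```bash
python3 - <<'E'
import cv2,pickle,numpy as np
def crop(n,x,y,w,h,s):
    i=pickle.load(open(n+"0.pkl","rb"))["img"][y:y+h,x:x+w,::-1]
    return cv2.resize(i,(w*s,h*s),interpolation=cv2.INTER_CUBIC)
a=crop("top",205,138,120,100,5);b=crop("top",140,195,40,40,5)
c=crop("side",185,175,125,100,5);d=crop("side",220,295,45,50,5)
def put(l,r):
    H=np.zeros((500,830,3),np.uint8);H[:l.shape[0],:l.shape[1]]=l;H[:r.shape[0],-r.shape[1]-0:]=r if True else 0;return H[:, :]
for n,l,r in(("ct",a,b),("cs",c,d)):
    H=np.zeros((500,l.shape[1]+r.shape[1],3),np.uint8);H[:l.shape[0],:l.shape[1]]=l;H[:r.shape[0],l.shape[1]:]=r
    if H.shape[1]>800:H=H[:,:800]
    cv2.imwrite(f"pics/{n}.png",H)
E
```

```text
(no output)
```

View pics/ct.png

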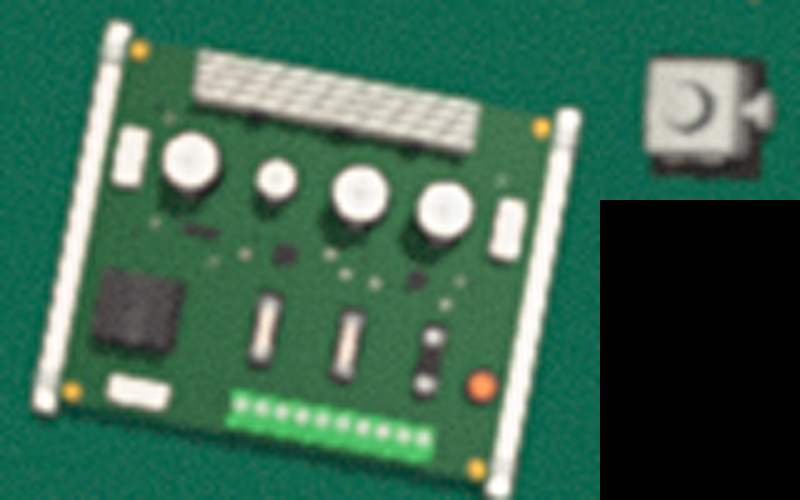

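View pics/cs.png

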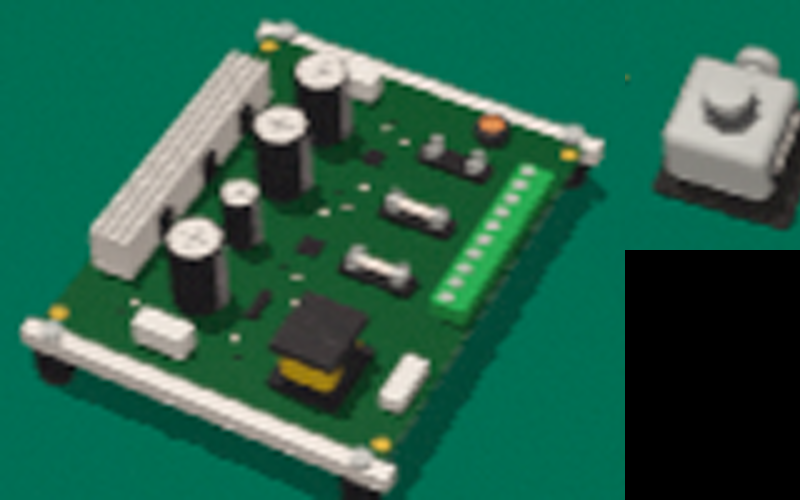

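Both crops agree. The odd capacitor is second from the left in top, at native (260,174), and at (233,213) in side. The empty holder is the rightmost one in top at (290.5,209.6), and at (275.5,205.5) in side. The tally plunger is at about (157,215.5) in top. Next I'll triangulate.

```bash
cat >geo.py <<'E'
import numpy as np
from scipy.spatial.transform import Rotation as R
def ray(c,u,v):
    f=c["img"].shape[0]/2/np.tan(np.radians(c["fov_y"])/2)
    d=R.from_quat(c["attitude"]).apply([(u-c["cx"])/f,-(v-c["cy"])/f,-1]);return c["xyz"],d/np.linalg.norm(d)
def plane(c,u,v,z):
    p,d=ray(c,u,v);return p+d*(z-p[2])/d[2]
def tri(a,ua,b,ub):
    A=np.zeros((3,3));B=np.zeros(3);L=[ray(a,*ua),ray(b,*ub)]
    for p,d in L:
        M=np.eye(3)-np.outer(d,d);A+=M;B+=M@p
    x=np.linalg.solve(A,B);return x,1e3*np.linalg.norm(np.cross(x-L[0][0],L[0][1]))
E
python3 - <<'E'
import pickle,numpy as np,cv2
from geo import *
np.set_printoptions(precision=4,suppress=True)
t,s=[pickle.load(open(n+"0.pkl","rb")) for n in("top0","side0")] if 0 else [pickle.load(open(n+"0.pkl","rb")) for n in("top","side")]
T=lambda x,y,x0=205,y0=138:(x0+x/5-.4,y0+y/5-.4)
def blob(c,uv,thr=135):
    m=(c["img"].min(2)>thr).astype(np.uint8)
    _,l,st,ce=cv2.connectedComponentsWithStats(m,connectivity=4);k=l[round(uv[1]),round(uv[0])]
    print(k,st[k] ,ce[k]);return ce[k]
P={"c1":((190,162),(195,238),.077),"odd":((277,180),(240,191),.067),"c3":((360,195),(281,124),.077),"c4":((445,211),(322,71),.077)}
for n,(a,b,z) in P.items():
    a,b=blob(t,T(*a)),blob(s,T(*b,185,175));print(n,tri(t,a,s,b),plane(t,*a,z),plane(s,*b,z))
Q={"f1":(T(264,328),T(379,268,185,175),.046),"f2":(T(347,345),T(418,210,185,175),.046),"empty":(T(429,360),T(454,154,185,175),.046),
"key":(T(86,104,140,195),T(106,96,220,295),.058)}
for n,(a,b,z) in Q.items(): print(n,tri(t,a,s,b),plane(t,*a,z),plane(s,*b,z))
E
```

```text
103 [238 164  11  12  95] [242.7263 169.5789]
66 [218 219  11   8  62] [223.2742 222.1452]
c1 (array([0.6208, 0.0983, 0.0766]), np.float64(0.12316003290159164)) [0.6206 0.0982 0.077 ] [0.6208 0.0987 0.077 ]
105 [256 170   8   8  48] [259.7708 173.25  ]
45 [229 211   8   5  29] [232.4138 213.069 ]
odd (array([0.6112, 0.0545, 0.0672]), np.float64(0.20504143176390474)) [0.6114 0.0545 0.067 ] [0.6111 0.0543 0.067 ]
106 [272 171  11  11  99] [276.6667 176.101 ]
31 [236 196  10   8  57] [240.614  199.3509]
c3 (array([0.6018, 0.0103, 0.0768]), np.float64(0.010068831203595266)) [0.6018 0.0103 0.077 ] [0.6017 0.0105 0.077 ]
108 [289 174  11  12  99] [293.7273 179.303 ]
27 [243 182  63  26 262] [267.3321 192.1794]
c4 (array([ 0.5678, -0.0379,  0.0711]), np.float64(25.521047809372636)) [ 0.5925 -0.0339  0.077 ] [ 0.5404 -0.0333  0.077 ]
f1 (array([0.534 , 0.0633, 0.0398]), np.float64(0.6216037970790639)) [0.5342 0.0632 0.046 ] [0.5319 0.0684 0.046 ]
f2 (array([0.5243, 0.0192, 0.0404]), np.float64(0.2071283160095856)) [0.5242 0.0192 0.046 ] [0.5228 0.0241 0.046 ]
empty (array([ 0.5155, -0.0244,  0.0414]), np.float64(0.04201444043004158)) [ 0.5152 -0.0243  0.046 ] [ 0.5145 -0.0202  0.046 ]
key (array([0.5065, 0.3285, 0.0502]), np.float64(0.897872464445792)) [0.5071 0.3267 0.058 ] [0.5039 0.3329 0.058 ]
```

The capacitor and fuse positions agree across the two views: odd cap (0.611, 0.0545, 0.067), empty holder (0.515, -0.024). I'll refine the plunger later. First I'll close the fingers and travel high to above the odd capacitor.

drive_tool(
  deltas=[
    [[-10, -7.5, 0, 0, 0, 0], [-20, -15, 0, 0, 0, 0], [-26, -19.4, 0, 0, 0, 0], [-26, -19.4, 0, 0, 0, 0], [-26, -19.4, 0, 0, 0, 0], [-26, -19.4, 0, 0, 0, 0], [-26, -19.4, 0, 0, 0, 0], [-26, -19.4, 0, 0, 0, 0]],
  ],
  gripper=0,
  squeeze=5,
)

```text
time: 0.77
position: [0.2904, 0.4302, 0.2411]
tool_rot: [0.112, 0.994, -0.0, -0.0]
ft_force: [0.5, -0.5, -0.3]
grip_width: 0.0416
grip_force: 0.0
```

drive_tool(
  deltas=[
    [[-26, -19.4, 0, 0, 0, 0], [-26, -19.4, 0, 0, 0, 0], [-26, -19.4, 0, 0, 0, 0], [-26, -19.4, 0, 0, 0, 0], [-26, -19.4, 0, 0, 0, 0], [-26, -19.4, 0, 0, 0, 0], [-26, -19.4, 0, 0, 0, 0], [-26, -19.4, 0, 0, 0, 0]],
  ],
)

```text
time: 1.43
position: [0.4582, 0.2325, 0.2412]
tool_rot: [0.112, 0.994, -0.0, -0.0]
ft_force: [0.4, -0.4, 0.5]
grip_width: 0.0005
grip_force: 0.0
```

drive_tool(
  deltas=[
    [[-26, -19.4, 0, 0, 0, 0], [-26, -19.4, 0, 0, 0, 0], [-26, -19.4, 0, 0, 0, 0], [-26, -19.4, 0, 0, 0, 0], [-24, -18, 0, 0, 0, 0], [-16, -12, 0, 0, 0, 0], [-8, -6, 0, 0, 0, 0], [0, 0, 0, 0, 0, 0]],
  ],
)

```text
time: 2.1
position: [0.5816, 0.0878, 0.2409]
tool_rot: [0.114, 0.994, -0.0, 0.0]
ft_force: [-0.0, 0.1, -0.1]
grip_width: 0.0001
grip_force: 0.0
```

```bash
python3 - <<'E'
import pickle,numpy as np,cv2
ims=[]
for n,x,y in(("top",135,190),("side",217,292)):
    i=pickle.load(open(n+"0.pkl","rb"))["img"][y:y+50,x:x+50,::-1]
    ims.append(cv2.convertScaleAbs(cv2.resize(i,(400,400),interpolation=cv2.INTER_NEAREST),alpha=1.0))
cv2.imwrite("pics/tal.png",np.hstack(ims))
E
```

```text
(no output)
```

View pics/tal.png

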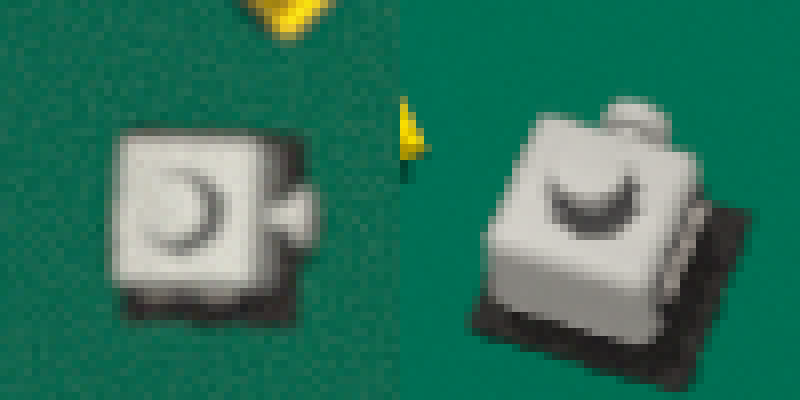

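The crop shows the plunger's top face at about (174,205) in the top crop and (192,171) in the side crop. It is bounded by the dark crescent of its flank.

```bash
python3 - <<'E'
import pickle
from geo import *
np.set_printoptions(precision=4,suppress=True)
t,s=[pickle.load(open(n+"0.pkl","rb")) for n in("top","side")]
a=(135+174/8-.5,190+205/8-.5);b=(217+192/8-.5,292+171/8-.5)
print(tri(t,a,s,b),plane(t,*a,.058),plane(s,*b,.058))
print("body",plane(t,135+187/8-.5,190+207/8-.5,.041))
from rig import sensors
o=sensors.get_obs();print(o["position"],o["tool_rot"])
def go(p): print(1e3*R.from_quat(o["tool_rot"]).inv().apply(np.array(p)-o["position"]))
go([.611,.0545,.2409])
E
```

```text
(array([0.507 , 0.3289, 0.0544]), np.float64(0.9629584078098344)) [0.5078 0.3281 0.058 ] [0.5053 0.3308 0.058 ]
body [0.5078 0.3283 0.041 ]
[0.5816 0.0878 0.2409] [ 0.1136  0.9935 -0.0003  0.0002]
[-36.1503 -25.8068   0.0626]
```

drive_tool(
  deltas=[
    [[-10, -7, 0, 0, 0, 0], [-16, -11.8, 0, 0, 0, 0], [-10, -7, 0, 0, 0, 0], [0, 0, 0, 0, 0, 0], [0, 0, 15, 0, 0, 0], [0, 0, 25, 0, 0, 0], [0, 0, 20, 0, 0, 0], [0, 0, 0, 0, 0, 0]],
  ],
)

```text
time: 2.77
position: [0.6061, 0.0582, 0.1773]
tool_rot: [0.112, 0.994, 0.0, -0.005]
ft_force: [-0.6, 0.2, 0.1]
grip_width: 0.0004
grip_force: 0.0
```

```bash
python3 - <<'E'
from rig import sensors,eyes
import cv2,numpy as np
from geo import *
o=sensors.get_obs();print(o["position"],1e3*R.from_quat(o["tool_rot"]).inv().apply(np.array([.611,.0545,.101])-o["position"]))
i=eyes.camera("side")["img"][140:275,180:310,::-1];j=eyes.camera("top")["img"][110:245,200:330,::-1]
cv2.imwrite("pics/p1.png",cv2.resize(np.hstack([i,j]),None,fx=3,fy=3,interpolation=cv2.INTER_CUBIC))
E
```

```text
[0.60607838 0.05819353 0.17725932] [-6.36992218 -2.43638643 76.20260025]
```

View pics/p1.png

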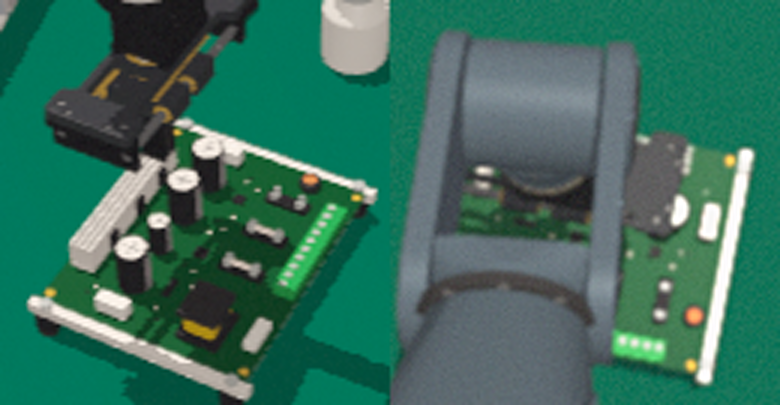

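The side view shows the closed fingers above the row, clear of everything. I'll let it settle briefly and then lower.

drive_tool(
  deltas=[
    [[0, 0, 0, 0, 0, 0], [0, 0, 0, 0, 0, 0], [0, 0, 0, 0, 0, 0]],
  ],
)

```text
time: 3.12
position: [0.6108, 0.0571, 0.1828]
tool_rot: [0.112, 0.994, 0.0, 0.001]
ft_force: [-0.1, 0.1, 0.0]
grip_width: 0.0005
grip_force: 0.0
```

```bash
cat >rem.py <<'E'
import sys
from rig import sensors
from geo import *
o=sensors.get_obs();r=R.from_quat(o["tool_rot"])
print(o["position"],o["tool_rot"].round(4),(1e3*r.inv().apply(np.array(eval(sys.argv[1]))-o["position"])).round(1),"z",r.apply([0,0,1]).round(4))
E
python3 rem.py [.611,.0545,.101]
```

```text
[0.61079548 0.05707776 0.18277499] [1.120e-01 9.937e-01 1.000e-04 1.400e-03] [-0.6 -2.5 81.8] z [ 2.7e-03 -2.0e-04 -1.0e+00]
```

drive_tool(
  deltas=[
    [[0, -2.5, 8, 0, 0, 0], [0, 0, 16, 0, 0, 0], [0, 0, 18, 0, 0, 0], [0, 0, 16, 0, 0, 0], [0, 0, 12, 0, 0, 0], [0, 0, 8, 0, 0, 0], [0, 0, 4, 0, 0, 0], [0, 0, 0, 0, 0, 0]],
  ],
)

```text
time: 3.78
position: [0.6091, 0.0544, 0.0984]
tool_rot: [0.112, 0.994, -0.0, -0.001]
ft_force: [-0.0, 0.8, 0.6]
grip_width: 0.0005
grip_force: 0.0
```

drive_tool(
  deltas=[
    [[0, 0, 0, 0, 0, 0], [0, 0, 0, 0, 0, 0], [0, 0, 0, 0, 0, 0], [0, 0, 0, 0, 0, 0], [0, 0, 0, 0, 0, 0], [0, 0, 0, 0, 0, 0]],
  ],
)

```text
time: 4.28
position: [0.6096, 0.0545, 0.0996]
tool_rot: [0.112, 0.994, 0.0, 0.0]
ft_force: [-0.8, 0.3, -0.1]
grip_width: 0.0005
grip_force: 0.0
```

```bash
python3 rem.py [.611,.0545,.101]; python3 - <<'E'
from rig import eyes
import cv2,numpy as np
i=eyes.camera("side")["img"][140:260,190:310,::-1]
cv2.imwrite("pics/p2.png",cv2.resize(i,None,fx=5,fy=5,interpolation=cv2.INTER_CUBIC))
E
```

```text
[0.60958785 0.05450749 0.09961245] [1.122e-01 9.937e-01 0.000e+00 3.000e-04] [-1.4  0.3 -1.4] z [ 6.e-04 -1.e-04 -1.e+00]
```

View pics/p2.png

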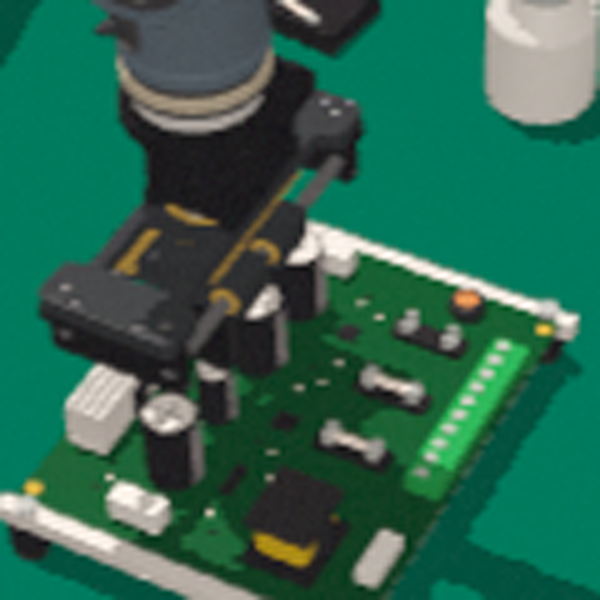

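The side view shows the fingers directly above the small capacitor at (215,370), with a gap of about 14 mm. I'll hold still for just under 3 s.

drive_tool(
  deltas=[
    [[0, 0, 0, 0, 0, 0], [0, 0, 0, 0, 0, 0], [0, 0, 0, 0, 0, 0], [0, 0, 0, 0, 0, 0], [0, 0, 0, 0, 0, 0], [0, 0, 0, 0, 0, 0], [0, 0, 0, 0, 0, 0], [0, 0, 0, 0, 0, 0]],
  ],
)

```text
time: 5.0
position: [0.6094, 0.0545, 0.0992]
tool_rot: [0.112, 0.994, -0.0, -0.0]
ft_force: [-0.1, -0.3, 0.8]
grip_width: 0.0003
grip_force: 0.0
```

drive_tool(
  deltas=[
    [[0, 0, 0, 0, 0, 0], [0, 0, 0, 0, 0, 0], [0, 0, 0, 0, 0, 0], [0, 0, 0, 0, 0, 0], [0, 0, 0, 0, 0, 0], [0, 0, 0, 0, 0, 0], [0, 0, 0, 0, 0, 0], [0, 0, 0, 0, 0, 0]],
  ],
)

```text
time: 5.67
position: [0.6094, 0.0545, 0.0992]
tool_rot: [0.112, 0.994, -0.0, 0.0]
ft_force: [-0.8, -0.3, -0.6]
grip_width: 0.0007
grip_force: 0.0
```

drive_tool(
  deltas=[
    [[0, 0, 0, 0, 0, 0], [0, 0, 0, 0, 0, 0], [0, 0, 0, 0, 0, 0], [0, 0, 0, 0, 0, 0], [0, 0, 0, 0, 0, 0], [0, 0, 0, 0, 0, 0], [0, 0, 0, 0, 0, 0], [0, 0, 0, 0, 0, 0]],
  ],
)

```text
time: 6.33
position: [0.6094, 0.0545, 0.0992]
tool_rot: [0.112, 0.994, -0.0, -0.0]
ft_force: [-0.5, 0.0, -0.2]
grip_width: 0.0004
grip_force: 0.0
```

drive_tool(
  deltas=[
    [[0, 0, 0, 0, 0, 0], [0, 0, 0, 0, 0, 0], [0, 0, 0, 0, 0, 0], [0, 0, 0, 0, 0, 0], [0, 0, 0, 0, 0, 0], [0, 0, 0, 0, 0, 0], [0, 0, 0, 0, 0, 0], [0, 0, 0, 0, 0, 0]],
  ],
)

```text
time: 7.0
position: [0.6094, 0.0545, 0.0993]
tool_rot: [0.112, 0.994, -0.0, -0.0]
ft_force: [0.7, 0.7, -1.3]
grip_width: 0.0002
grip_force: 0.0
```

drive_tool(
  deltas=[
    [[0, 0, -10, 0, 0, 0], [0, 0, -20, 0, 0, 0], [0, 0, -25, 0, 0, 0], [0, 0, -25, 0, 0, 0], [0, 0, -20, 0, 0, 0], [0, 0, -10, 0, 0, 0], [0, 0, 0, 0, 0, 0], [0, 0, 0, 0, 0, 0]],
  ],
)

```text
time: 7.67
position: [0.6093, 0.0545, 0.2096]
tool_rot: [0.112, 0.994, 0.0, 0.0]
ft_force: [-0.6, 0.1, -0.8]
grip_width: 0.0004
grip_force: 0.0
```

```bash
python3 rem.py [.515,-.024,.210]
```

```text
[0.60934566 0.05451285 0.20958745] [1.122e-01 9.937e-01 0.000e+00 3.000e-04] [ 74.5 -97.6  -0.5] z [ 7.e-04 -1.e-04 -1.e+00]
```

drive_tool(
  deltas=[
    [[6, -8, 0, 0, 0, 0], [12, -16, 0, 0, 0, 0], [15, -20, 0, 0, 0, 0], [15, -20, 0, 0, 0, 0], [13.5, -17.6, 0, 0, 0, 0], [9, -12, 0, 0, 0, 0], [4, -4, 0, 0, 0, 0], [0, 0, 0, 0, 0, 0]],
  ],
)

```text
time: 8.33
position: [0.5129, -0.0245, 0.2081]
tool_rot: [0.113, 0.994, 0.0, -0.002]
ft_force: [0.7, -1.0, -0.2]
grip_width: 0.0002
grip_force: 0.0
```

drive_tool(
  deltas=[
    [[0, 0, 0, 0, 0, 0], [0, 0, 10, 0, 0, 0], [0, 0, 20, 0, 0, 0], [0, 0, 20, 0, 0, 0], [0, 0, 10, 0, 0, 0], [0, 0, 0, 0, 0, 0], [0, 0, 0, 0, 0, 0]],
  ],
)

```text
time: 8.92
position: [0.5151, -0.0236, 0.1485]
tool_rot: [0.112, 0.994, 0.0, -0.001]
ft_force: [0.3, 0.4, -0.7]
grip_width: 0.0006
grip_force: 0.0
```

```bash
python3 rem.py [.515,-.024,.080]
```

```text
[ 0.51511921 -0.02359027  0.14846846] [ 1.118e-01  9.937e-01  2.000e-04 -8.000e-04] [-0.1 -0.4 68.5] z [-1.5e-03  5.0e-04 -1.0e+00]
```

Aligned over the empty holder, so I'll lower to about 15 mm above it and hold.

drive_tool(
  deltas=[
    [[0, 0, 8, 0, 0, 0], [0, 0, 14, 0, 0, 0], [0, 0, 16, 0, 0, 0], [0, 0, 14, 0, 0, 0], [0, 0, 10, 0, 0, 0], [0, 0, 5, 0, 0, 0], [0, 0, 0, 0, 0, 0], [0, 0, 0, 0, 0, 0]],
  ],
)

```text
time: 9.58
position: [0.5154, -0.0241, 0.0825]
tool_rot: [0.112, 0.994, -0.0, 0.0]
ft_force: [0.1, 0.8, -0.2]
grip_width: 0.0001
grip_force: 0.0
```

drive_tool(
  deltas=[
    [[0, 0, 0, 0, 0, 0], [0, 0, 0, 0, 0, 0], [0, 0, 0, 0, 0, 0], [0, 0, 0, 0, 0, 0], [0, 0, 0, 0, 0, 0], [0, 0, 0, 0, 0, 0], [0, 0, 0, 0, 0, 0], [0, 0, 0, 0, 0, 0]],
  ],
)

```text
time: 10.25
position: [0.5151, -0.0241, 0.0823]
tool_rot: [0.112, 0.994, 0.0, 0.0]
ft_force: [-0.6, 0.2, 0.1]
grip_width: 0.0004
grip_force: 0.0
```

```bash
python3 rem.py [.515,-.024,.080]; python3 - <<'E'
from rig import eyes
import cv2,numpy as np
i=eyes.camera("side")["img"][140:260,190:310,::-1]
cv2.imwrite("pics/p3.png",cv2.resize(i,None,fx=5,fy=5,interpolation=cv2.INTER_CUBIC))
E
```

```text
[ 0.51506736 -0.02405511  0.08227862] [0.1122 0.9937 0.     0.    ] [0.1 0.  2.3] z [ 0. -0. -1.]
```

View pics/p3.png

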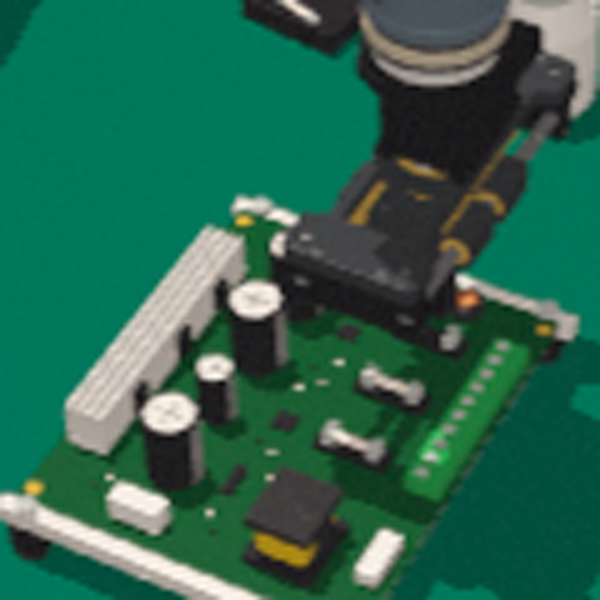

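The side view shows the fingers over the empty holder, whose near clip shows at (450,335), and clear of the capacitors. I'll drop 2 mm, hold over 2 s, then rise.

drive_tool(
  deltas=[
    [[0, 0, 2, 0, 0, 0], [0, 0, 0, 0, 0, 0], [0, 0, 0, 0, 0, 0], [0, 0, 0, 0, 0, 0], [0, 0, 0, 0, 0, 0], [0, 0, 0, 0, 0, 0], [0, 0, 0, 0, 0, 0], [0, 0, 0, 0, 0, 0]],
  ],
)

```text
time: 10.97
position: [0.5151, -0.0241, 0.0803]
tool_rot: [0.112, 0.994, -0.0, 0.0]
ft_force: [0.3, 0.7, 0.5]
grip_width: 0.0005
grip_force: 0.0
```

drive_tool(
  deltas=[
    [[0, 0, 0, 0, 0, 0], [0, 0, 0, 0, 0, 0], [0, 0, 0, 0, 0, 0], [0, 0, 0, 0, 0, 0], [0, 0, 0, 0, 0, 0], [0, 0, 0, 0, 0, 0], [0, 0, 0, 0, 0, 0], [0, 0, 0, 0, 0, 0]],
  ],
)

```text
time: 11.63
position: [0.5151, -0.024, 0.0802]
tool_rot: [0.112, 0.994, -0.0, -0.0]
ft_force: [0.3, -1.0, 0.0]
grip_width: 0.0006
grip_force: 0.0
```

drive_tool(
  deltas=[
    [[0, 0, 0, 0, 0, 0], [0, 0, 0, 0, 0, 0], [0, 0, 0, 0, 0, 0], [0, 0, 0, 0, 0, 0], [0, 0, 0, 0, 0, 0], [0, 0, 0, 0, 0, 0], [0, 0, 0, 0, 0, 0], [0, 0, 0, 0, 0, 0]],
  ],
)

```text
time: 12.3
position: [0.5151, -0.0241, 0.0802]
tool_rot: [0.112, 0.994, -0.0, -0.0]
ft_force: [-0.4, -0.4, -0.5]
grip_width: 0.0005
grip_force: 0.0
```

drive_tool(
  deltas=[
    [[0, 0, 0, 0, 0, 0], [0, 0, 0, 0, 0, 0], [0, 0, 0, 0, 0, 0], [0, 0, 0, 0, 0, 0], [0, 0, 0, 0, 0, 0], [0, 0, 0, 0, 0, 0], [0, 0, 0, 0, 0, 0], [0, 0, 0, 0, 0, 0]],
  ],
)

```text
time: 12.97
position: [0.5151, -0.0241, 0.0803]
tool_rot: [0.112, 0.994, -0.0, 0.0]
ft_force: [1.1, -0.6, 0.6]
grip_width: 0.0004
grip_force: 0.0
```

drive_tool(
  deltas=[
    [[0, 0, -10, 0, 0, 0], [0, 0, -20, 0, 0, 0], [0, 0, -30, 0, 0, 0], [0, 0, -30, 0, 0, 0], [0, 0, -20, 0, 0, 0], [0, 0, -10, 0, 0, 0], [0, 0, 0, 0, 0, 0], [0, 0, 0, 0, 0, 0]],
  ],
)

```text
time: 13.63
position: [0.5148, -0.024, 0.2004]
tool_rot: [0.112, 0.994, -0.0, 0.0]
ft_force: [0.2, -0.5, 0.2]
grip_width: 0.0004
grip_force: 0.0
```

```bash
python3 rem.py [.509,.329,.2]
```

```text
[ 0.51482854 -0.0239694   0.20042508] [ 1.121e-01  9.937e-01 -0.000e+00  2.000e-04] [ 84.3 342.8   0.4] z [ 4.e-04 -1.e-04 -1.e+00]
```

drive_tool(
  deltas=[
    [[2.4, 10, 0, 0, 0, 0], [5, 20, 0, 0, 0, 0], [7, 28.5, 0, 0, 0, 0], [7, 28.5, 0, 0, 0, 0], [7, 28.5, 0, 0, 0, 0], [7, 28.5, 0, 0, 0, 0], [7, 28.5, 0, 0, 0, 0], [7, 28.5, 0, 0, 0, 0]],
  ],
)

```text
time: 14.3
position: [0.51, 0.1848, 0.1982]
tool_rot: [0.112, 0.994, -0.0, -0.002]
ft_force: [0.4, -0.1, 0.6]
grip_width: 0.0004
grip_force: 0.0
```

drive_tool(
  deltas=[
    [[7, 28.5, 0, 0, 0, 0], [7, 28.5, 0, 0, 0, 0], [7, 28.5, 0, 0, 0, 0], [6, 25, 0, 0, 0, 0], [4.5, 18, 0, 0, 0, 0], [3, 13, 0, 0, 0, 0], [0, 0, 0, 0, 0, 0], [0, 0, 0, 0, 0, 0]],
  ],
)

```text
time: 14.97
position: [0.5086, 0.3286, 0.1989]
tool_rot: [0.111, 0.994, -0.001, -0.001]
ft_force: [-1.1, 0.6, -0.2]
grip_width: 0.0002
grip_force: 0.0
```

drive_tool(
  deltas=[
    [[0, 0, 10, 0, 0, 0], [0, 0, 20, 0, 0, 0], [0, 0, 25, 0, 0, 0], [0, 0, 20, 0, 0, 0], [0, 0, 10, 0, 0, 0], [0, 0, 5, 0, 0, 0], [0, 0, 0, 0, 0, 0], [0, 0, 0, 0, 0, 0]],
  ],
)

```text
time: 15.63
position: [0.5102, 0.3282, 0.1106]
tool_rot: [0.113, 0.994, 0.0, 0.0]
ft_force: [0.4, 0.7, 0.4]
grip_width: 0.0005
grip_force: 0.0
```

```bash
python3 rem.py [.509,.329,.077]; python3 - <<'E'
from rig import eyes
import cv2,numpy as np
i=eyes.camera("side")["img"][260:360,190:290,::-1];j=eyes.camera("top")["img"][165:265,110:210,::-1]
cv2.imwrite("pics/p4.png",cv2.resize(np.hstack([i,j]),None,fx=4,fy=4,interpolation=cv2.INTER_CUBIC))
E
```

```text
[0.51021133 0.3281956  0.11062231] [1.125e-01 9.936e-01 1.000e-04 3.000e-04] [ 1.4  0.5 33.6] z [ 7.e-04  2.e-04 -1.e+00]
```

View pics/p4.png

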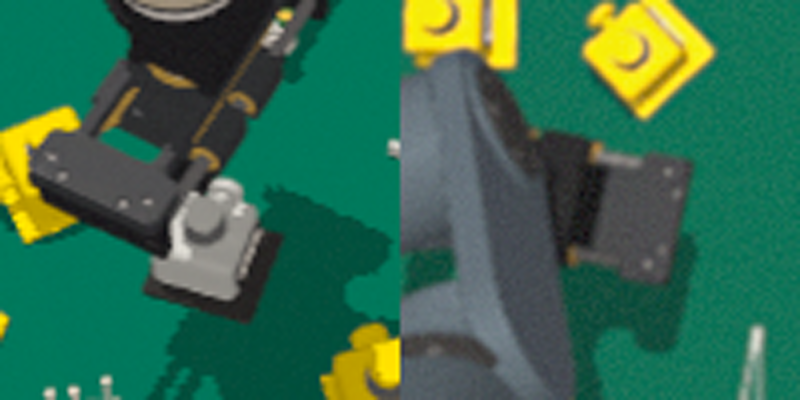

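The side view shows the plunger top, now shaded, at native (241.6,312.9). I'll check where the fingertip should project and re-measure the plunger.

```bash
python3 - <<'E'
import pickle
from geo import *
s=pickle.load(open("side0.pkl","rb"))
f=210/np.tan(np.radians(s["fov_y"])/2)
for p in([.5102,.3282,.0916],[.5102,.3282,.1616],[.5102,.3282,.058],[.509,.329,.058]):
    d=R.from_quat(s["attitude"]).inv().apply(np.array(p)-s["xyz"]);u,v=s["cx"]-f*d[0]/d[2],s["cy"]+f*d[1]/d[2]
    print(p,u,v,"crop",(u-190+.4)*4,(v-260+.4)*4)
print(plane(s,241.6,312.9,.058))
E
```

```text
[0.5102, 0.3282, 0.0916] 238.09365181644046 303.1220246431817 crop 193.97460726576182 174.0880985727268
[0.5102, 0.3282, 0.1616] 236.6575396970835 284.67931724869925 crop 188.23015878833402 100.31726899479699
[0.5102, 0.3282, 0.058] 238.7389040837736 311.4084241531168 crop 196.5556163350944 207.23369661246724
[0.509, 0.329, 0.058] 239.14720315737117 311.82513362922657 crop 198.18881262948466 208.90053451690628
[0.50288941 0.33026237 0.058     ]
```

drive_tool(
  deltas=[
    [[4.2, 0.2, 4, 0, 0, 0], [0, 0, 8, 0, 0, 0], [0, 0, 8, 0, 0, 0], [0, 0, 6, 0, 0, 0], [0, 0, 3, 0, 0, 0], [0, 0, 0, 0, 0, 0], [0, 0, 0, 0, 0, 0], [0, 0, 0, 0, 0, 0]],
  ],
)

```text
time: 16.4
position: [0.5058, 0.3298, 0.0813]
tool_rot: [0.112, 0.994, 0.0, 0.0]
ft_force: [0.4, -0.4, 0.2]
grip_width: 0.0003
grip_force: 0.0
```

drive_tool(
  deltas=[
    [[0, 0, 2, 0, 0, 0], [0, 0, 2, 0, 0, 0], [0, 0, 2, 0, 0, 0], [0, 0, 1, 0, 0, 0], [0, 0, 1, 0, 0, 0], [0, 0, 0, 0, 0, 0], [0, 0, 0, 0, 0, 0], [0, 0, 0, 0, 0, 0]],
  ],
)

```text
time: 17.07
position: [0.5059, 0.3298, 0.0735]
tool_rot: [0.112, 0.994, 0.0, 0.0]
ft_force: [0.9, -0.0, 2.0]
grip_width: 0.0006
grip_force: 1.2
```

drive_tool(
  deltas=[
    [[0, 0, 1, 0, 0, 0], [0, 0, 1, 0, 0, 0], [0, 0, 1, 0, 0, 0], [0, 0, 0.7, 0, 0, 0], [0, 0, 0, 0, 0, 0], [0, 0, 0, 0, 0, 0]],
  ],
)

```text
time: 17.57
position: [0.5059, 0.3298, 0.0701]
tool_rot: [0.112, 0.994, 0.0, 0.0]
ft_force: [0.0, -0.5, 6.8]
grip_width: 0.0005
grip_force: 3.1
```

drive_tool(
  deltas=[
    [[0, 0, 0.7, 0, 0, 0], [0, 0, 0, 0, 0, 0], [0, 0, 0, 0, 0, 0], [0, 0, 0, 0, 0, 0]],
  ],
)

```text
time: 17.9
position: [0.5059, 0.3298, 0.07]
tool_rot: [0.112, 0.994, 0.0, 0.0]
ft_force: [-0.7, -0.3, 9.6]
grip_width: 0.0004
grip_force: 4.8
```

The force jumped to 9.6 N with z stalled at 0.070, so the plunger is on its stop. I'll release straight up.

drive_tool(
  deltas=[
    [[0, 0, -2, 0, 0, 0], [0, 0, -4, 0, 0, 0], [0, 0, -6, 0, 0, 0], [0, 0, -15, 0, 0, 0], [0, 0, -25, 0, 0, 0], [0, 0, -30, 0, 0, 0], [0, 0, -20, 0, 0, 0], [0, 0, -10, 0, 0, 0]],
  ],
)

```text
time: 18.57
position: [0.5061, 0.33, 0.1834]
tool_rot: [0.112, 0.994, 0.001, 0.001]
ft_force: [0.2, 0.2, 0.3]
grip_width: 0.0008
grip_force: 0.0
```

drive_tool(
  deltas=[
    [[0, 0, 0, 0, 0, 0], [0, 0, 0, 0, 0, 0], [0, 0, 0, 0, 0, 0], [0, 0, 0, 0, 0, 0], [0, 0, 0, 0, 0, 0], [0, 0, 0, 0, 0, 0]],
  ],
)

```text
time: 19.07
position: [0.5051, 0.3294, 0.1797]
tool_rot: [0.112, 0.994, -0.001, -0.001]
ft_force: [-0.4, 0.5, 0.2]
grip_width: 0.0005
grip_force: 0.0
```

```bash
python3 - <<'E'
from rig import eyes,ticket
import pickle,numpy as np
# tally unmoved? compare grey-on-black base region, side view
a=pickle.load(open("side0.pkl","rb"))["img"];b=eyes.camera("side")["img"]
for im in(a,b):
    m=(im[298:345,222:268].astype(int).max(2)-im[298:345,222:268].min(2)<25)&(im[298:345,222:268].min(2)>110)
    y,x=np.nonzero(m);print(m.sum(),x.max(),y.max(),x.mean(),y.mean())
print(ticket.hand_in())
E
```

```text
524 32 36 18.767175572519083 21.37213740458015
532 32 36 18.768796992481203 21.3796992481203
the job is handed in; nothing more can be done
None
```

I pointed at the undersized capacitor (over 2 s), then the empty fuse holder, pressed the tally plunger to its stop and released it; the counter hasn't moved, and the job was handed in at about 19 s.

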